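Snap the cap onto the refilled soap bottle

TASK

One of the two open white soap bottles has been refilled and the other is empty; they look alike, so feel by weight which is the full one, and leave both standing upright where they were. Take the black push-on cap, set it lightly and squarely on the mouth of the full bottle, then press it straight down until it clicks over the neck bead, keep pressing until it is fully home, and finish while still holding it pressed down firmly. Do not knock the other things on the counter about.

Things in the scene. Friction and masses are not known exactly. Their poses are not given: they have to be found in the camera images.
- bottle_a: one of two identical opaque white round 500 ml bottles, open-topped, loose on the counter. Origin: centre of its underside, z up its axis. Body 68 mm diameter to 136 mm height, sloping shoulder, neck from 159 mm up (see mouth_a). Can be lifted by the neck. One of the two bottles is full (0.5 to 0.7 kg in all), one empty (about 0.05 kg); which is which is not told
- bottle_b: the other white bottle, alike in every dimension; see bottle_a
- mouth_a (a point): centre of the mouth of bottle_a, on its axis at the rim, 195 mm above its underside. Neck diameters by height above the underside: collar 43 mm from 159 to 169 mm, neck 31 mm to 177, snap bead 37 mm at 182 to 183.5, taper to a lip of 29 mm from 191 to the rim at 195
- mouth_b (a point): the same point of bottle_b; see mouth_a
- cap: black ribbed push-on cap, 45 mm diameter, 25 mm tall, about 30 g, loose on the counter, open side down. Origin: centre of its open underside, z up to its closed top. Roof 3 mm, skirt 2 mm thick (41 mm inside) with four springy lugs near its lower edge. Over a mouth it first rests on the bead, its underside about 10 mm below the rim (see cap_top); it centres itself from 2 mm off
- cap_top (a point): centre of the cap's flat top, 25 mm above its underside. From its rest on the bead the push needed rises over about 5 mm to 6 to 14 N; then the lugs click over, the force drops (the lugs now draw cap and bottle together) and the cap slides on to its stop, where roof meets rim: fully home its underside is 22 mm below the rim, 4 mm above the collar
- canister: bystander: white 5 l canister with handle, 130 x 190 x 285 mm, full. Origin under its centre
- pan: bystander: small stainless food pan, 176 x 190 x 98 mm. Origin under its centre
- carton: bystander: paper carton, 120 x 180 x 75 mm. Origin under its centre
- squeeze: bystander: yellow squeeze bottle with a pointed nozzle, 57 mm diameter, 190 mm tall. Origin under its centre
- bowl: bystander: stainless bowl, 150 mm across, 60 mm tall. Origin under its centre
- spatula: bystander: spatula lying flat, 240 mm long, 20 mm high. Origin under its middle, x along it towards the blade
- bolt0: bystander: coach bolt lying flat, 102 mm long, 17 mm high. Origin under its middle, x along it towards the head
- bolt1: bystander: the other coach bolt, alike
- counter: the stainless worktop that everything stands on, its top at height 0
Things that resemble listed ones, but are neither listed nor needed, are in the scene too. Of the things like the cap, leave any that is pink; of the rest the larger one is meant.

How it is judged:
By the outcome, as a careful person would: the job done as asked, in the order asked, and still so for the second after the job is handed in, while the arm keeps its last pose, push and grip.
It also fails if it takes over 61 s, if anything falls off the work surface, if the arm or the gripper's body presses on something with over 40 N, if the wrist force passes 120 N, or if a joint passes its speed limit or range.

ROBOT

A 7-joint arm with a two-finger parallel gripper is mounted at the origin on the work surface. World frame = base frame: x ahead of the robot, y to its left, z up, the work surface at z = 0. Lengths are in m, angles in rad, forces in N, time in s.
With the tool pointing down it reaches from about 0.4 to 0.75 m from the base axis. Payload 19.5 kg.
Tool frame: the origin (TCP) lies at the very end of the fingers, on their centre line; the grasp point (between the pads) lies 19 mm behind it; z points along the fingers, y is the line along which they close (so a half turn about z gives the same grasp; the last joint's range is limited). The gripper opens to 85 mm and grips with 20 to 120 N. Pads are 22 mm wide; open, the fingers measure 114 mm over their backs; the gripper's body (76 mm by 85 mm) begins 54 mm behind the grasp point. The pads swing forward as they close: fully open they stand 13 mm farther back than shut.
Start: joints at [-1.275, 0.707, -0.028, 1.485, 0.022, 0.951, -0.075], TCP at [0.191, 0.542, 0.206] pointing down, gripper open.
Joint ranges: [-2.71, 2.71], [-0.32, 2.16], [-1.57, 1.52], [0, 2.45], [-1.46, 4.6], [0, 2.02], [-2.83, 2.83]. Speed limits (rad/s): [1.89, 1.89, 2.57, 2.57, 3.01, 3.01, 3.01].

INTERFACE

Orientations are given as a rotation vector (axis times angle).
In Python, from workcell import manip gives the robot as it stands. The module is installed in compiled form; this text tells all that it offers. Calls block until the motion is done:
- manip.move_to(position, orientation): joint-space move of the TCP to a pose.
- manip.move_straight(position, orientation=None, velocity=0.15, f_stop=None): straight line of the TCP; orientation=None keeps the orientation; velocity is the mean speed in m/s. With f_stop (N) it stops when the force on the tool has changed by that much, and returns True; else False.
- manip.goto_joints(angles): joint-space move.
- manip.release() and manip.close_gripper(): open the fingers fully, or close them until they stop; the grip force is fixed at half the most.
- manip.pause(seconds).
- manip.solve_ik(position, orientation): joint angles nearest the present ones, or None.
- manip.camera(name): name is "scene" or "top" or "wrist"; returns a dict with "image" (480x640x3 uint8, red, green, blue), "intrinsics" (3x3 intrinsics, pixels), "k1" (the pictures are not rectified: a ray, as slopes to the right and down, at radius r is drawn at 1 + k1 r^2 times it, then the intrinsics apply), "extrinsics" (4x4, takes a point from world to camera coordinates). Camera axes: x right, y down, z forward; pixel columns grow to the right and rows downward; lengths in m; the calibration is good to about 2 mm. A picture is of the moment at which its call begins. There is no depth.
A pose or a line that the arm cannot do raises manip.Unreachable and nothing moves.
- manip.sign_off(): hands the job in, once; it reports no verdict.
Readings, each from a call of its own:
- manip.get_time_s(): time.
- manip.get_q(): joint angles.
- manip.get_qd(): joint speeds.
- manip.get_effort(): joint torques, N m.
- manip.get_position(): TCP position.
- manip.get_tool_rot(): TCP orientation.
- manip.get_ft_force(): force on the tool from outside, world axes, zero at the start.
- manip.get_torque(): the same for the moment, N m.
- manip.get_grip_width(): opening from 0.0 (shut) to 1.0 (fully open).
Only numpy, scipy, OpenCV 4.12 (cv2) and the standard library are available. Lean on these libraries where they do the work, as an engineer would, in place of code of your own. Each camera call takes 0.05 s, during which the arm holds its last target. There are 200 camera calls.

## Working session

There is one attempt and no reset: what is moved stays moved. The work goes in short steps, each a Python script; the robot and the scene stay as the last script left them, time stands still between calls to the robot, and variables do not carry over. Pictures are saved under pics/ and viewed, on a budget of 10 in all, crops included, one or two more only if the job needs it, and the job is handed in when it is done.

```bash
mkdir -p pics
cat > h.py <<'E'
import numpy as np, cv2
from workcell import manip as m
def snap(n,f):
    c=m.camera(n); cv2.imwrite(f'pics/{f}.png',c['image'][:,:,::-1]); np.savez(f'{f}.npz',**{k:np.array(v) for k,v in c.items()}); return c
def ray(c,u,v):
    K=np.array(c['intrinsics']);k=float(c['k1']);E=np.array(c['extrinsics'])
    p=cv2.undistortPoints(np.array([[[u,v]]],float),K,np.array([k,0,0,0.]))[0,0]
    R=E[:3,:3];o=-R.T@E[:3,3];d=R.T@np.array([p[0],p[1],1.]);return o,d
def atz(c,u,v,z):
    o,d=ray(c,u,v);return (o+d*(z-o[2])/d[2])
def proj(c,P):
    K=np.array(c['intrinsics']);k=float(c['k1']);E=np.array(c['extrinsics'])
    r=cv2.Rodrigues(E[:3,:3])[0];return cv2.projectPoints(np.array([P],float),r,E[:3,3],K,np.array([k,0,0,0.]))[0][0,0]
def tri(obs):
    A=np.zeros((3,3));b=np.zeros(3)
    for c,u,v in obs:
        o,d=ray(c,u,v);d/=np.linalg.norm(d);Q=np.eye(3)-np.outer(d,d);A+=Q;b+=Q@o
    return np.linalg.solve(A,b)
def load(f): return dict(np.load(f+'.npz'))
E
python3 - <<'E'
from h import *
for n in('scene','top'):
    c=snap(n,n+'0');E=c['extrinsics'];print(n,-E[:3,:3].T@E[:3,3],E[2,:3],c['k1'],c['intrinsics'][0])
print(m.get_time_s(),m.get_tool_rot(),m.get_position())
E
```

```text
scene [ 0.96874864 -0.86668602  0.8250219 ] [-0.36743375  0.70301026 -0.60890806] -0.0820227443599376 [519.05189055   0.         321.8076461 ]
top [ 0.39508122 -0.06180651  1.44672386] [ 0.12528729  0.00814258 -0.99208709] -0.09866220440282251 [485.80700821   0.         316.52071311]
0.1 [-5.28146999e-01 -3.09674838e+00  1.54883832e-03] [0.19049087 0.54225208 0.20597259]
```

View pics/scene0.png

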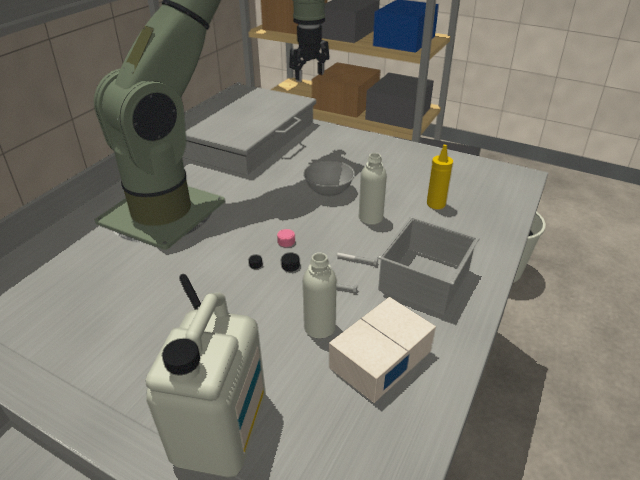

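View pics/top0.png

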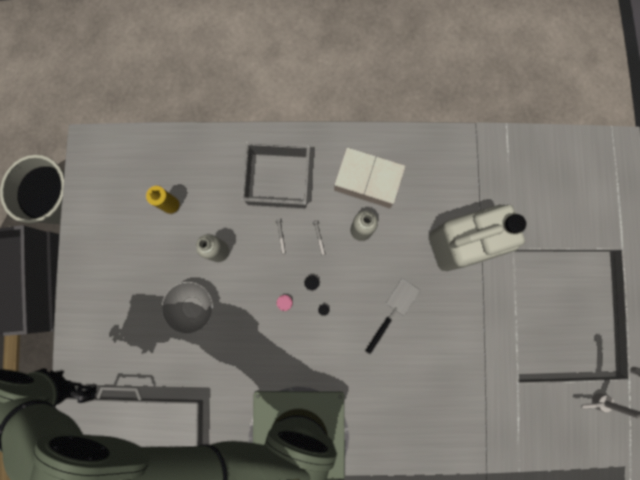

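Candidates for the cap: the large black one (top 312,282; scene 290,262), the small black one (top 324,309; scene 255,262), the pink one (top 285,303), and the canister's own lid (top 514,223). I choose the large black one. The bottle mouths are near top (207,243) and (367,215). Next is a close crop to check the choice.

Run:
```python
from h import *
def crop(f,u,v,w=30,s=400):
    im=cv2.imread(f'pics/{f}.png')[v-w:v+w,u-w:u+w]
    im=cv2.resize(im,(266,266),interpolation=cv2.INTER_CUBIC)
    for i in range(0,60,10): cv2.putText(im,str(u-w+i),(int(i*266/60),8),0,.28,(0,0,255));cv2.putText(im,str(v-w+i),(0,int(i*266/60)+4),0,.28,(0,0,255));cv2.line(im,(int(i*266/60),10),(int(i*266/60),14),(0,0,255));cv2.line(im,(20,int(i*266/60)),(24,int(i*266/60)),(0,0,255))
    return im
r1=np.hstack([crop('top0',207,243),crop('top0',367,217),crop('top0',312,295)])
r2=np.hstack([crop('scene0',375,170),crop('scene0',320,265),crop('scene0',275,255)])
cv2.imwrite('pics/crop.png',np.vstack([r1,r2]))
for f in('top0','scene0'):
    im=cv2.imread(f'pics/{f}.png'); 
    k=(im.max(2)<50).astype(np.uint8); n,l,s,c=cv2.connectedComponentsWithStats(k)
    for i in range(1,n):
        if 40<s[i,4]<500: print(f,s[i],c[i],atz(load(f),*c[i],0.0125).round(4))
```

```text
top0 [246 149   8  47 121] [248.56198347 171.61983471] [0.7823 0.1576 0.0125]
top0 [505 215  21  18 296] [514.77027027 223.34459459] [ 0.6254 -0.6506  0.0125]
top0 [  0 228  20  21 259] [  8.63706564 235.88416988] [0.5835 0.9135 0.0125]
top0 [  0 253  19  22 102] [  9.42156863 263.71568627] [0.4963 0.9035 0.0125]
top0 [305 276  14  13 145] [311.47586207 282.06896552] [ 0.4482 -0.0356  0.0125]
top0 [  0 283  15  51 245] [  4.87755102 309.59591837] [0.3546 0.9089 0.0125]
top0 [ 10 303  11  16  44] [ 15.93181818 311.20454545] [0.3506 0.8711 0.0125]
top0 [319 305  10   9  71] [323.43661972 309.16901408] [ 0.3691 -0.071   0.0125]
top0 [366 318  24  34 186] [377.80107527 335.26344086] [ 0.2936 -0.2297  0.0125]
scene0 [162   0  47  29 283] [187.55123675  12.81272085] [-1.3783  1.7904  0.0125]
scene0 [121 170  70  43 440] [167.36136364 192.275     ] [-0.0363  0.0708  0.0125]
scene0 [282 253  18  19 272] [290.16911765 262.03308824] [ 0.4491 -0.0396  0.0125]
scene0 [249 255  13  14 144] [255.15277778 261.75694444] [ 0.3724 -0.0781  0.0125]
scene0 [180 275  21  34 268] [189.74253731 290.84701493] [ 0.296  -0.2355  0.0125]
```

View pics/crop.png

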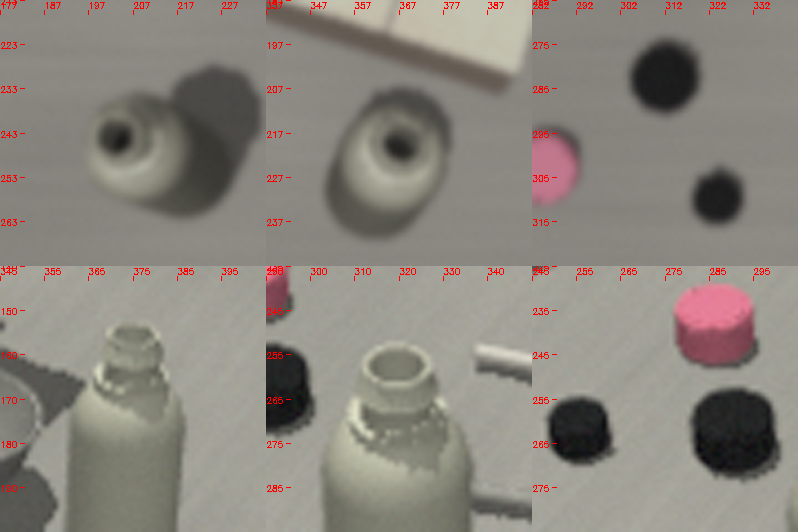

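The crop confirms it: the large black cap, scene (290,262), is clearly bigger than the small black one at (255,262). Mouth centres are at top (203.6,244) and (367.7,220), and at scene (375,154.5) and (319.5,257.8).

```bash
cat >> h.py <<'E'
from scipy.spatial.transform import Rotation as Ro
R0=Ro.from_rotvec([-5.28146999e-01,-3.09674838,1.54883832e-03])
def down(p,extra=0.):   # straight down, yaw following azimuth
    z=R0.as_matrix()[:,1]; a0=np.arctan2(z[1],z[0])-np.arctan2(.54225,.19049)
    a=a0+np.arctan2(p[1],p[0])+extra; y=np.array([np.cos(a),np.sin(a),0]);Z=np.array([0,0,-1.])
    return Ro.from_matrix(np.c_[np.cross(y,Z),y,Z]).as_rotvec()
E
python3 - <<'E'
from h import *
t,s=load('top0'),load('scene0')
for a,b in(((203.6,244),(375,154.5)),((367.7,220),(319.5,257.8))):
    print(tri([(t,*a),(s,*b)]).round(4),atz(t,*a,.195).round(4),atz(s,*b,.195).round(4))
print('cap',tri([(t,311.5,282.1),(s,290.2,262)]),'squeeze',atz(t,157,196,.19))
p=atz(t,203.6,244,.195); p[2]=.29
print('IK',m.solve_ik(p,down(p)),R0.as_matrix().round(3))
m.move_to(p,down(p)); print(m.get_time_s(),m.get_position())
snap('wrist','w1')
E
```

```text
[0.5405 0.2443 0.1943] [0.5392 0.2434 0.195 ] [0.5421 0.2442 0.195 ]
[ 0.6055 -0.1847  0.1904] [ 0.6034 -0.185   0.195 ] [ 0.6093 -0.1886  0.195 ]
cap [ 0.44769907 -0.03599689  0.00952277] squeeze [0.66858235 0.375728   0.19      ]
IK [-0.549708    0.66429787  0.15370352  1.27039683 -0.10088968  1.21431663
  0.03108864] [[-0.943  0.331 -0.   ]
 [ 0.331  0.943 -0.001]
 [-0.    -0.001 -1.   ]]
1.8083 [0.53853598 0.24460839 0.28976524]
```

View pics/w1.png

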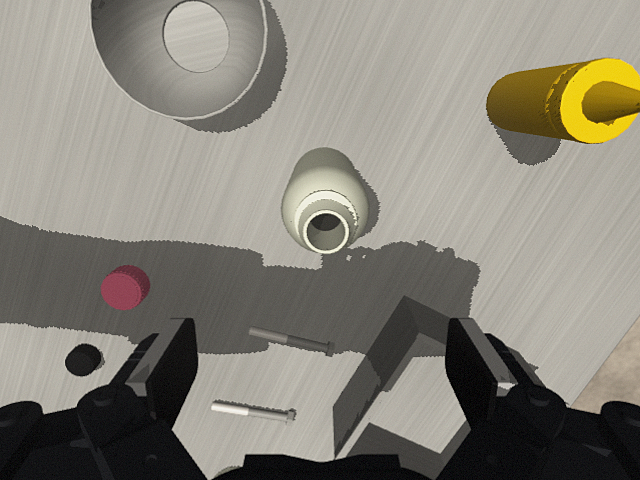

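The wrist view shows the left bottle's mouth at (326,232), with its surroundings clear for the fingers. I'll refine the position, then grasp and weigh it.

Run:
```python
from h import *
w=load('w1');p=atz(w,326,232,.195);print(p)
p=(p+tri([(load('top0'),203.6,244),(load('scene0'),375,154.5)]))/2
p[2]=.156; print(p,m.get_position())
m.move_straight([p[0],p[1],.26],down(p));
print(m.move_straight(p,None,.1,f_stop=6),m.get_position(),m.get_ft_force())
m.close_gripper();print('grip',m.get_grip_width(),m.get_ft_force())
f0=m.get_ft_force();q=m.get_position()
m.move_straight([p[0],p[1],.186],None,.06);m.pause(.4)
print([np.round(m.get_ft_force(),2) for _ in range(3)],m.get_torque(),m.get_grip_width(),m.get_time_s())
snap('wrist','w2')
```

```text
[0.54146436 0.24521125 0.195     ]
[0.54099575 0.24478057 0.156     ] [0.53857663 0.2445557  0.28980375]
False [0.54124315 0.2448846  0.15657177] [ 0.03846625  0.5944776  -0.26053221]
grip 0.38123483975131633 [-0.66905747  0.9755262   8.54047431]
[array([-0.1 , -0.53,  0.09]), array([-0.1 , -0.53,  0.09]), array([-0.1 , -0.53,  0.09])] [-0.00666591  0.06646223 -0.00208781] 0.3146034390753093 5.0083
```

View pics/w2.png

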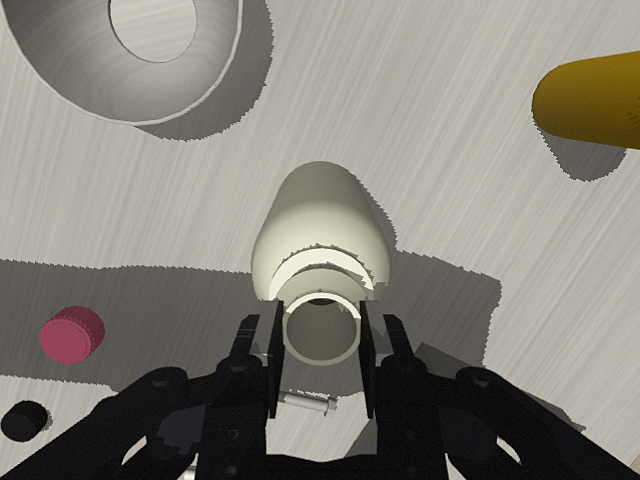

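Run:
```python
from h import *
w=load('w2');K=w['intrinsics'];E=w['extrinsics']
for z in(.195,.215,.225):
    P=np.array([.5412,.245,z]);d=(E[:3,:3]@P+E[:3,3])[2];print(z,proj(w,P),'rim diam px',.029/d*K[0,0])
print(m.get_position(),m.get_grip_width())
```

```text
0.195 [322.47420831 304.18894302] rim diam px 71.22873655446138
0.215 [322.66356628 329.01739402] rim diam px 79.90929538785907
0.225 [322.77672084 343.85230514] rim diam px 85.09447508576284
[0.54098276 0.24479444 0.18595325] 0.32092624239230877
```

Projecting the rim at row 328 gives a height of about 0.214 m, so the bottle is off the counter by about 19 mm with hardly any load. I'll lift a little further to confirm the bottle follows, then set it back.

Run:
```python
from h import *
p=np.array([.5410,.2448,.206]);a=load('w2')['image']
m.move_straight(p,None,.06);m.pause(.4)
b=snap('wrist','w3')['image']
r=(slice(292,365),slice(285,360));print('rim patch diff',np.abs(a[r].astype(int)-b[r]).mean(), 'grip',m.get_grip_width(),m.get_ft_force(),m.get_torque())
p[2]=.16
print(m.move_straight(p,None,.03,f_stop=2.5),m.get_position(),m.get_ft_force())
z=m.get_position()[2]
m.release();m.pause(.2);print(m.get_ft_force(),m.get_time_s())
m.move_straight([.5410,.2448,.29],None,.15);m.pause(.3);print('free',m.get_ft_force(),m.get_time_s())
im=np.vstack([np.hstack([cv2.resize(b,(400,300)),cv2.resize(snap('wrist','w4')['image'],(400,300))]),np.hstack([cv2.resize(snap(n,n+'1')['image'],(400,300)) for n in('scene','top')])])
cv2.imwrite('pics/m1.png',im[:,:,::-1])
```

```text
rim patch diff 4.119512937595129 grip 0.32065371187684083 [-0.22231616  0.38313684 -0.89399648] [-0.00647963  0.02116369 -0.00018688]
True [0.54101245 0.24479329 0.16236959] [-1.3817628  -0.3800863   7.94179043]
[-0.43173963 -0.21560757 -0.33536689] 8.1167
free [-0.39273327 -0.59116156  0.27408654] 9.425
```

View pics/m1.png

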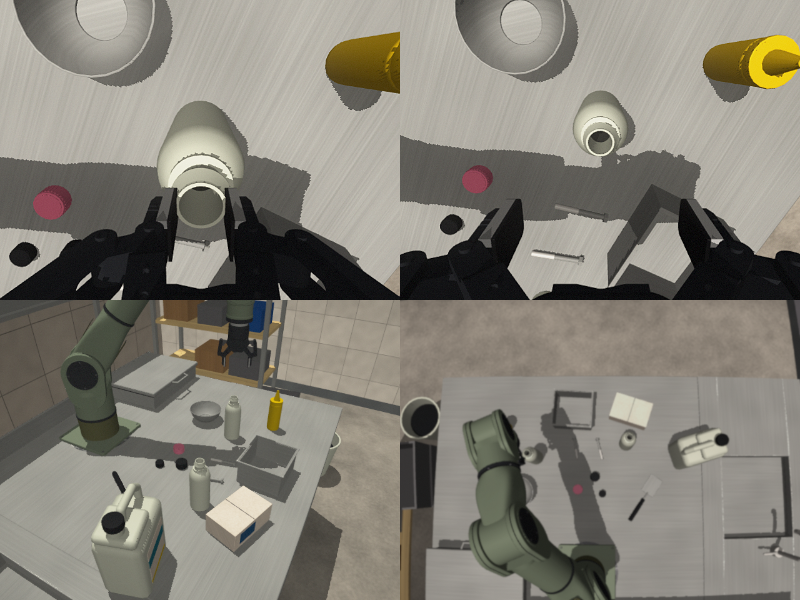

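The rim patch is the same at both heights, so the bottle was held, and the load was under 1 N: the left bottle is empty and stands back in place. The full one is therefore the right bottle, at about (0.605,-0.185). Next I go above the cap and refine its position.

Run:
```python
from h import *
p=np.array([.4477,-.036,.15])
m.move_to(p,down(p)); m.pause(.2)
c=snap('wrist','w5');im=c['image'];print(m.get_time_s(),proj(c,[.4477,-.036,.025]))
k=(im.max(2)<60).astype(np.uint8);n,l,s,ce=cv2.connectedComponentsWithStats(k)
for i in range(1,n):
    if s[i,4]>200: print(s[i],ce[i],atz(c,*ce[i],.0125).round(4))
```

```text
11.0667 [321.32514661 219.12889174]
[ 289  181   64   68 3371] [320.50192821 214.8748146 ] [ 0.4471 -0.0361  0.0125]
[ 197  242   49   49 1846] [221.04171181 265.843987  ] [ 0.3686 -0.0699  0.0125]
[    0   318   431   162 23426] [149.47541194 434.65615128] [ 0.283  -0.221   0.0125]
[  436   318   204   162 18242] [532.49100976 425.41250959] [ 0.6146 -0.2377  0.0125]
```

View pics/w5.png

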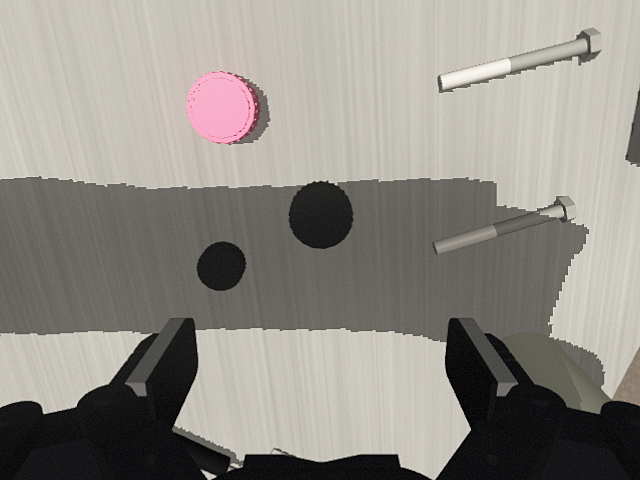

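The large black cap is at (321,215), giving (0.447,-0.036). The small black one (221,266) and the bolts are clear of the fingers' landing spots. Now I grasp it.

Run:
```python
from h import *
p=np.array([.4473,-.036,.005])
m.move_straight([p[0],p[1],.06],down(p),.12)
print(m.move_straight(p,None,.05,f_stop=5),m.get_position())
m.close_gripper();print('grip',m.get_grip_width(),m.get_ft_force())
m.move_straight([p[0],p[1],.27],None,.15)
b=np.array([.6052,-.1855,.30]);m.move_to(b,down(b));m.pause(.3)
print(m.get_grip_width(),m.get_position(),m.get_ft_force(),m.get_time_s())
snap('wrist','w6')
```

```text
False [ 0.44745442 -0.03598952  0.00523624]
grip -0.003903450506521568 [-0.23421994 -0.83440139 -0.30090377]
-0.001999728266704638 [ 0.6051619  -0.18488273  0.3003024 ] [ 0.76019386 -0.22529559 -1.60846236] 17.0833
```

View pics/w6.png

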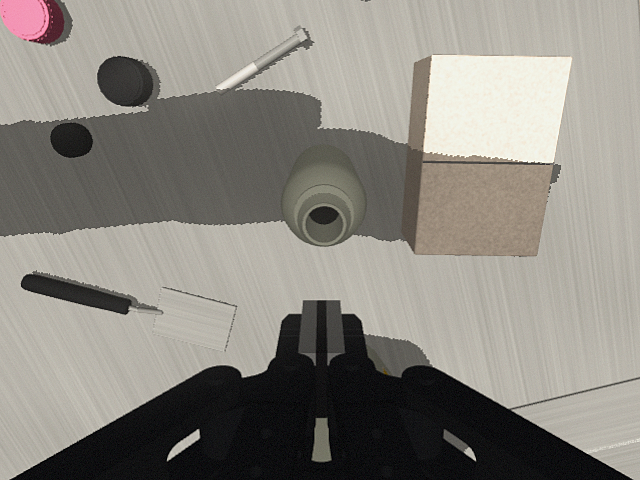

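The grasp missed: the fingers are fully shut and the cap is still on the counter at pixel (125,81). I'll measure where it went.

Run:
```python
from h import *
w=load('w6')
for u,v in((122,81),(127,83)): print(atz(w,u,v,.025).round(4),atz(w,u,v,.0125).round(4))
print('small',atz(w,71,140,.0125),'mouth',atz(w,324,223,.195),'tip px',proj(w,m.get_position()))
print('w3 rim z check', [proj(load('w3'),[.541,.2448,z]) for z in(.215,.225,.235)])
# finger tips in w5 : px (185,320),(455,320) open
w=load('w5');print('tcp px in w5',proj(w,[.4477,-.036,.15]), proj(w,[.4477,-.036,.163]))
m.release(); p=np.array([.4477,-.036,.15])
m.move_to(p,down(p)); m.pause(.2)
c=snap('wrist','w7');im=c['image'];print(m.get_time_s())
k=(im.max(2)<60).astype(np.uint8);n,l,s,ce=cv2.connectedComponentsWithStats(k)
for i in range(1,n):
    if s[i,4]>200: print(s[i],ce[i],atz(c,*ce[i],.0125).round(4))
```

```text
[ 0.449 -0.036  0.025] [ 0.444  -0.0339  0.0125]
[ 0.4529 -0.0391  0.025 ] [ 0.4479 -0.0371  0.0125]
small [ 0.36913286 -0.07097113  0.0125    ] mouth [ 0.60691117 -0.18335479  0.195     ] tip px [322.88623122 294.40912377]
w3 rim z check [array([321.79760651, 304.452794  ]), array([321.84752145, 316.1660908 ]), array([321.9035306 , 329.30861265])]
tcp px in w5 [321.65918402 295.64048961] [321.7205195  309.68693611]
19.225
[ 288  180   65   67 3383] [320.09902453 213.34348212] [ 0.4471 -0.036   0.0125]
[ 197  241   49   49 1848] [220.67532468 264.74080087] [ 0.3685 -0.0699  0.0125]
[    0   318   431   162 23448] [149.52119584 434.69012282] [ 0.2828 -0.2217  0.0125]
[  436   318   204   162 18236] [532.47411713 425.43200263] [ 0.6144 -0.2392  0.0125]
```

View pics/w7.png

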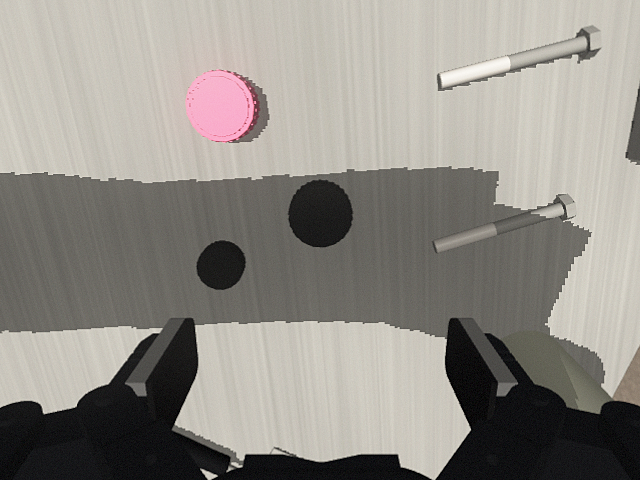

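The cap has not moved at all (320,213). The bottle grip also touched higher on the neck than it should have, so the real fingertips seem to sit above the reported TCP. I'll measure this by touching the bare counter with shut fingers.

Run:
```python
from h import *
w=load('w6');P=np.array([.60516,-.18488,.3003])
for d in(0,.01,.02,.03):print(d,proj(w,P+[0,0,d]))
m.close_gripper()
p=np.array([.46,-.115,.06]);m.move_straight(p,down(p),.2)
p[2]=-.03
try: print(m.move_straight(p,None,.04,f_stop=4),m.get_position(),m.get_ft_force(),m.get_time_s())
except m.Unreachable as e: print('unreach',e)
```

```text
0 [322.79262857 294.09683424]
0.01 [322.89463725 304.65712401]
0.02 [323.00845286 316.43886195]
0.03 [323.13625419 329.66728428]
True [ 0.46003317 -0.1150373  -0.02484245] [0.1133435  0.3020355  8.23738607] 22.6333
```

The fingers touch the counter at a reported z of −0.025, so the real tips are about 24 mm behind the reported TCP. I'll correct for that and grasp the cap.

Run:
```python
from h import *
p=np.array([.4474,-.036,.07])
m.move_straight([.46,-.115,.03],None,.15);m.release()
m.move_straight(p,down(p),.2);p[2]=-.020
print(m.move_straight(p,None,.08,f_stop=5),m.get_position())
m.close_gripper();print('grip',m.get_grip_width(),m.get_position(),m.get_ft_force())
m.move_straight([p[0],p[1],.25],None,.2)
b=np.array([.606,-.184,.25]);m.move_to(b,down(b))
m.move_straight([b[0],b[1],.181],None,.1);m.pause(.3)
print(m.get_grip_width(),m.get_position(),m.get_ft_force(),m.get_time_s())
a=snap('wrist','w8')['image'];s=snap('scene','scene2')['image']
im=np.hstack([cv2.resize(a,(400,300)),cv2.resize(s[200:350,220:420],(400,300),interpolation=cv2.INTER_CUBIC)])
cv2.imwrite('pics/m2.png',im[:,:,::-1])
```

```text
False [ 0.44759611 -0.03600632 -0.01964297]
grip 0.5048197755458529 [ 0.44751184 -0.03602026 -0.01945784] [-1.86499162 -0.54212425 16.3061993 ]
0.5076754018293947 [ 0.6060751  -0.18402701  0.18124311] [-0.17931571  0.47475532  0.94954426] 29.8083
```

View pics/m2.png

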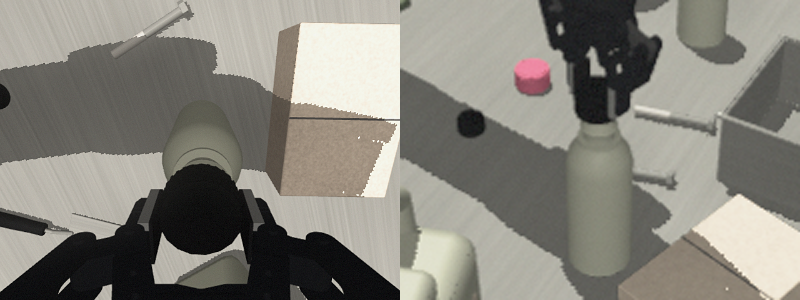

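The cap is held (width 0.505, about 45 mm) and hangs just above the mouth, lined up in both views. Now I set it down lightly.

Run:
```python
from h import *
print(m.move_straight([.606,-.184,.155],None,.015,f_stop=2),m.get_position(),m.get_ft_force(),m.get_torque(),m.get_time_s())
m.release();m.pause(.2)
m.move_straight([.606,-.184,.25],None,.15);m.pause(.2);print(m.get_ft_force(),m.get_time_s())
a=snap('wrist','w9')['image'];s=snap('scene','scene3')['image']
im=np.hstack([a[100:400,120:520],cv2.resize(s[200:350,220:420],(400,300),interpolation=cv2.INTER_CUBIC)])
cv2.imwrite('pics/m3.png',im[:,:,::-1])
```

```text
True [ 0.60608895 -0.18400827  0.16389734] [0.01253085 0.86640619 1.57278195] [-0.01342091 -0.25657764 -0.04951869] 31.0
[ 0.18921974 -0.10765533 -0.97307403] 32.6167
```

View pics/m3.png

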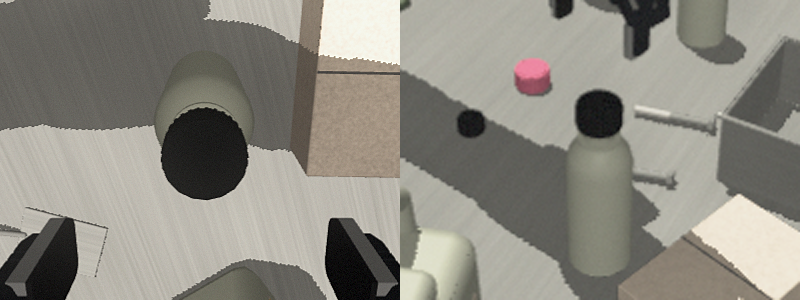

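The cap sits level on the neck, with its top centre near wrist pixel (324,253). Now I press with shut fingers on its top centre.

Run:
```python
from h import *
w=load('w9');im=w['image'][190:310,270:380];k=(im.max(2)<45).astype(np.uint8)
n,l,s,ce=cv2.connectedComponentsWithStats(k);i=1+np.argmax(s[1:,4]);print(s[i],ce[i])
t=atz(w,ce[i][0]+270,ce[i][1]+190,.205);print('cap top',t)
c=(t[:2]+[.606,-.184])/2;print(c)
m.close_gripper()
m.move_straight([*c,.215],down(c),.15);m.pause(.1)
print('touch',m.move_straight([*c,.175],None,.02,f_stop=2),m.get_position(),m.get_ft_force(),m.get_time_s())
z=m.get_position()[2]
for dz in np.arange(.0015,.02,.0015):
    st=m.move_straight([*c,z-dz],None,.02,f_stop=18);f=m.get_ft_force();q=m.get_position()
    print(round(q[2],4),np.round(f,1),st)
    if f[2]>22 : break
print(m.get_time_s())
a=snap('wrist','w10')['image'];s=snap('scene','scene4')['image']
im=np.hstack([a[150:450,120:520],cv2.resize(s[200:350,220:420],(400,300),interpolation=cv2.INTER_CUBIC)])
cv2.imwrite('pics/m4.png',im[:,:,::-1])
```

```text
[  11   18   87   92 6214] [54.04505954 63.67154812]
cap top [ 0.60722373 -0.18175683  0.205     ]
[ 0.60661186 -0.18287841]
touch True [ 0.60649527 -0.18281613  0.18266493] [-0.36852865 -0.47027265  2.88192881] 35.4
0.1815 [-1.   0.2  6.2] False
0.1795 [-0.2  0.2 -0.1] False
0.1779 [0.3 0.2 0.2] False
0.1765 [ 0.4  0.4 -0.1] False
0.1751 [ 0.3 -0.9  0.6] False
0.1736 [-0.1  0.9 -0.3] False
0.1732 [-2.1  1.1 13.1] False
0.1731 [-4.7  2.5 31.1] False
37.4
```

View pics/m4.png

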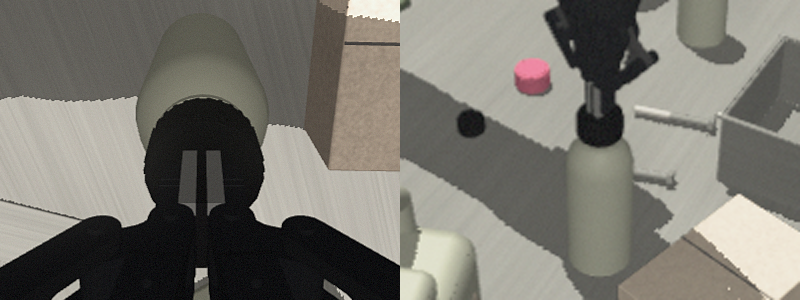

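The force peaked, dropped at the click, and rose hard at 0.173, where the home stop was expected. I'll check that the hold is steady, then hand in.

Run:
```python
from h import *
m.pause(.5);print(m.get_ft_force(),m.get_position());m.pause(.5);f=m.get_ft_force();print(f,m.get_time_s())
if 18<f[2]<36: m.sign_off();print('signed off')
```

```text
[-4.44802992  2.90071716 31.84230758] [ 0.60766089 -0.18334327  0.17310014]
[-4.81548743  2.16591286 31.41320653] 38.5
the job is handed in; nothing more can be done
signed off
```

The black cap is clicked on and fully home on the full bottle, and I handed in at 38.5 s with the arm still pressing it down at about 31 N.

- **Finding the full bottle:** I lifted the left bottle (about x 0.54, y 0.245) by the neck. It followed the gripper and loaded the wrist by under 1 N, so it is the empty one. I set it back upright where it stood. I did not lift the right bottle; that it is the full one follows from this.
- **Cap:** My first grasp of the cap closed on nothing, and the cap did not move. Touching the counter with shut fingers showed the real fingertips about 24 mm behind the reported TCP, which disagrees with the description. With that corrected, I picked up the larger black cap and left the pink and small black ones alone.
- **Seating:** The cap met the bead at the expected height under about 2 N. After I let go it sat level in the wrist and scene pictures.
- **Pressing:** The highest push I read before the click was 6 N, taken in 1.5 mm steps. The force then fell to about 0 and rose hard at a reported z of 0.173, where the cap's stop was expected. It held steady at 31 to 32 N for a second before hand-in.

The last pictures show the full bottle upright and nothing nearby disturbed. While I closed on the cap, the wrist briefly read 16 N upward, probably the fingertips touching the counter.

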